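# Fit the dosing valve in the clear station

## Robot

A 6-joint arm with a two-finger parallel gripper is mounted at the origin on the work surface; the furniture and walls round the work are solid. World frame = base frame: x ahead of the robot, y to its left, z up, the work surface at z = 0. Lengths are in mm, angles in rad, forces in N, time in s.
With the tool pointing down it reaches from about 300 to 775 mm from the base axis. Payload 14.6 kg.
Tool frame: the origin (TCP) lies between the finger pads; the fingertips stand manip.tip_reach ahead of it and the grasp point (between the pads) lies 5 mm behind it (manip.tip_reach is the distance from the TCP to the fingertips, in mm); z points along the fingers, y is the line along which they close (so a half turn about z gives the same grasp; the last joint's range is limited). The gripper opens to 94 mm and grips with 3 to 60 N. Pads are 16 mm wide; open, the fingers measure 119 mm over their backs; the gripper's body (75 mm by 177 mm) begins 78 mm behind the grasp point.
Start: joints at [-1.361, 0.3, 1.521, -0, 1.321, -0.067], TCP at [150.297, -529.056, 198.246] pointing down, gripper open.
Joint ranges: [-3.03, 3.03], [-0.79, 2.21], [0.23, 2.52], [-1.04, 4.18], [0, 3.07], [-2.55, 2.55]. Speed limits (rad/s): [2.22, 2.22, 2.57, 3.14, 3.14, 3.14].

## Interface

Orientations are given as [roll, pitch, yaw] about the fixed x, y, z axes, in that order (R = Rz(yaw) Ry(pitch) Rx(roll)).
In Python, from cell import manip gives the robot as it stands. The module is installed in compiled form; this text tells all that it offers.
- The arm moves only by the shell command python3 -m creep 'ROWS' [FORCE]. ROWS is JSON, a list of rows, each a list of 3 entries, a list of its own where there are three numbers: the opening, from -1 (shut) to 1 (fully open), then the shift along the tool's x, y, z in cm, then the turn about the tool's z in units of 5 degrees (1.0 is 5 degrees). In form: [[grip, [tx, ty, tz], roll], ...]. A call has 1 to 12 rows; each row is the pose to reach, as a shift and turn from the pose commanded when the call began, along the tool's axes at that moment; what a row does not reach only later rows make up. A row lasts 1/10 s, in which the tool goes at most 50 mm and 8.59 degrees, less where a joint would pass 70% of its speed; a pose out of reach is approached as far as the arm can. A call with a gripper value outside its range is refused whole. The fingers move at their own pace and stop on an object; FORCE is the grip in N (left out, the last holds). Time passes only in rows, so rows that repeat a pose let the fingers close. It gives the time, the measured TCP pose, the force, the opening and the grip force at its end, in the units of the state.
- manip.read_state(): the state, without advancing time (a new reading comes with each control period).
- manip.camera(name): name is "side" or "top"; returns the picture (480x640x3 uint8, red, green, blue); there is no depth.
- manip.camera_params(name): a dict with "fovy" (degrees; the focal length in pixels is half the picture's height over the tangent of half this angle, whatever the lens; pixels are square), "cx", "cy" (the principal point, pixels), "origin" and "attitude" of the camera in the world. Camera axes: x right, y down, z forward; pixel columns grow to the right and rows downward; lengths in mm; the calibration is good to about 2 mm. A picture is of the moment at which its call begins. camera_params takes no time and is no camera call.
- manip.sign_off(): hands the job in; it is judged then, once.
The state is a dict: "clock": time; "joints": joint angles; "qd": joint speeds; "effort": joint torques, N m; "eef_pos": TCP position; "eef_rot": TCP orientation; "wrist_force": force on the tool from outside, world axes, zero at the start; "moment": the same for the moment, N m; "finger_gap": finger opening in mm; "finger_force": force on a finger pad.
Only numpy, scipy, OpenCV 4.12 (cv2) and the standard library are available. Lean on these libraries where they do the work, as an engineer would, in place of code of your own. Each camera call takes 0.05 s, during which the arm holds its last target. There are 200 camera calls.

## Task

Fit the steel dosing valve from the wash rack into the one station of the doser manifold that is clear: in the other two an old seal ring still lies at the bottom of the bore (the fitter will draw those later), so feel lightly with the valve's foot how deep a bore is before you commit to it. In the clear bore press the valve down on its sprung seat, turn it a sixth of a turn clockwise until it locks with its wing straight across the manifold, and let it go. Press gently: never drive any station's seat down to its stop, and leave the other things on the table where they are.

Things in the scene. Friction and masses are not known exactly. Their poses are not given: they have to be found in the camera images.
- valve: steel dosing valve, 97 mm tall, 0.2 kg, upright in the middle hole of the white wash rack. Origin: centre of its foot (lowest face); z up its axis. Round spigot 24 mm in diameter with bevelled foot (19 mm across at the bottom), collar 42 mm in diameter from 57.5 to 62.5 mm above the foot, wing grip above. Half a turn about z gives the same valve. Lifts straight out of the rack
- valve_wing (a point): on the valve's axis, 82 mm above its foot: the place to pinch the wing grip, a flat upright bar 42 mm long along the valve's x, 14 mm thick along y (pinch across y), from 62.5 to 97 mm above the foot
- valve_lugs (a point): on the valve's axis, 40 mm above its foot: level of the two bayonet lugs at its +x and -x sides, each 8 mm wide, 4 mm high (38 to 42 mm above the foot), reaching 16 mm from the axis
- wash_rack: white plastic rack, 150 x 56 x 30 mm, fixed, three holes 28 mm wide and 24 mm deep in a row along its x; origin: centre of its underside
- manifold: steel doser manifold, fixed, 205 mm long along its y; three equal valve stations in a row along y, 65 mm apart; a pipe inlet at the -y end, lower than the mouths. Origin: centre of its footprint on the table; x across it, z up. Each station: a mouth in a 49 mm round boss, under it an upright bore 26.5 mm wide, with a spring seat at the bottom, top 62 mm above the origin
- mouth_left (a point): centre of the left mouth, level with its rim, 109.2 mm above the manifold's origin, at manifold y = +65 mm. All mouths: two entry slots; the valve enters only with its x axis (lugs, wing) turned 60 degrees counter-clockwise, seen from above, from the manifold's x axis (7 degrees to spare). Otherwise the lugs rest on the rim and the foot stays 9 mm above the seat
- mouth_middle (a point): the same, middle station, manifold y = 0. All bores: the resting seat is 47.2 mm below the mouth. In the clear bore the valve's foot meets the seat there; in the others it meets an old ring (6 mm thick, steel grey, flat on the seat) 6 mm higher, and the valve cannot be locked
- mouth_right (a point): the same, right station, manifold y = -65 mm. All stations: to turn under the lip the foot must be pressed 4.5 to 7.5 mm below the resting seat (aim at 6). It turns 60 degrees clockwise to a stop (wing along manifold x, across it); when the push is relaxed there, the spring lifts the valve into a notch, its foot then about 1.8 mm below the resting seat
- seat_left (a joint): spring seat at the bottom of the left bore: 0 m at rest, grows as it is pressed down, stop at 0.009 m. Begins to give at about 5 N and gains 1.5 N per mm (12 N at 4.5 mm, 14 N at 6 mm, 18 N at 8.5 mm)
- seat_middle (a joint): spring seat at the bottom of the middle bore: 0 m at rest, grows as it is pressed down, stop at 0.009 m. Begins to give at about 5 N and gains 1.5 N per mm (12 N at 4.5 mm, 14 N at 6 mm, 18 N at 8.5 mm)
- seat_right (a joint): spring seat at the bottom of the right bore: 0 m at rest, grows as it is pressed down, stop at 0.009 m. Begins to give at about 5 N and gains 1.5 N per mm (12 N at 4.5 mm, 14 N at 6 mm, 18 N at 8.5 mm)
- steel_cup: small steel portion cup, 66 mm wide, 60 mm tall; origin: centre of its underside. Bystander
- thermometer: probe thermometer lying flat, 198 mm long, 17 mm thick; origin: centre of its underside. Bystander
- timer: wind-up kitchen timer, 67 mm wide, 42 mm tall; origin: centre of its underside. Bystander
- jar_lid: plain grey press-on jar lid lying flat, 102 mm wide, 12 mm tall; origin: centre of its underside. Bystander
Not all that is in view belongs to the job. Leave any purple look-alike of the valve alone.

How it is judged (in metres and radians):
At the end, for the whole second after the job is handed in: The valve stands upright in the clear station, on the station's axis within 4 mm, its foot below the level of the resting seat (at most 1.2 mm above it), its wing straight across the manifold within 0.2 rad, at rest and let go ((horizontal distance between valve and mouth_left below 0.004 m or horizontal distance between valve and mouth_middle below 0.004 m or horizontal distance between valve and mouth_right below 0.004 m) and z of valve in the frame of manifold below 0.0632 m and angle between the x axis of valve and the x axis of manifold, either way round below 0.2 rad and angle between valve's own z axis and vertical below 0.1 rad and linear speed of valve below 0.01 m/s); the robot touches nothing.
It fails at once if a station's spring seat is driven to its stop (pressed in more than 8.5 mm, about 18 N) (value of joint any of seat_left, seat_middle, seat_right above 0.0085 m).
It fails at once if the steel cup, thermometer, timer or jar lid is pushed away (more than 20 mm) (distance of any of steel_cup, thermometer, timer, jar_lid from where it was at the start of the episode above 0.02 m).
It also fails if it takes over 67 s, if anything falls off the work surface, if the arm or the gripper's body presses on something with over 40 N, if the wrist force passes 120 N, or if a joint passes its speed limit or range.

## Working session

There is one attempt and no reset: what is moved stays moved. The work goes in short steps, Python scripts to look and compute and a shell command to move; the robot and the scene stay as the last step left them, time stands still between calls to the robot, and variables do not carry over. Pictures are saved under pics/ and viewed, at most 10 in all, crops included, and the job is handed in when it is done.

```bash
mkdir -p pics; python3 - <<'E'
from cell import manip
import cv2
for n in("side","top"):
    cv2.imwrite(f"pics/{n}0.png",manip.camera(n)[:,:,::-1]); print(manip.camera_params(n))
print(manip.read_state(),manip.tip_reach)
E
```

```text
{'fovy': 52.41397533774929, 'cx': 317.3067722073375, 'cy': 241.74504220737023, 'origin': array([ 99.90176852, 677.47114045, 572.20974708]), 'attitude': array([-2.07044665,  0.0033463 , -2.61999191])}
{'fovy': 45.911942357258994, 'cx': 319.2380243953858, 'cy': 241.58742352271634, 'origin': array([ 366.0596356 ,  -71.96862248, 1301.49652197]), 'attitude': array([-3.00995747,  0.01099109, -1.58757097])}
{'clock': 0.1, 'joints': array([-1.36061392e+00,  3.00409095e-01,  1.52150817e+00, -4.68560073e-05,
        1.32068444e+00, -6.66612317e-02]), 'qd': array([-9.30003955e-04, -1.50652872e-03, -1.37496901e-04,  7.32619053e-04,
        1.10897448e-03,  8.46335210e-05]), 'effort': array([ 1.88361249e-03, -5.32642615e+01, -3.53279936e+01,  7.09860865e-02,
        2.34930374e-02, -5.85734460e-05]), 'eef_pos': array([ 150.22986391, -528.84035053,  197.75118507]), 'eef_rot': array([-3.14058282e+00, -2.19289951e-05,  2.76855248e-01]), 'wrist_force': array([0.67574017, 0.54184132, 0.39851265]), 'moment': array([-0.04233623,  0.0513336 ,  0.00392642]), 'finger_force': 0.0, 'finger_gap': 94.20057582294837} 14.0
```

View pics/top0.png

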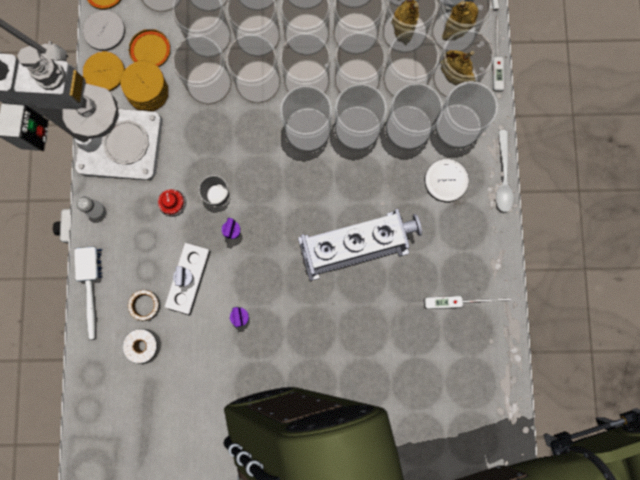

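View pics/side0.png

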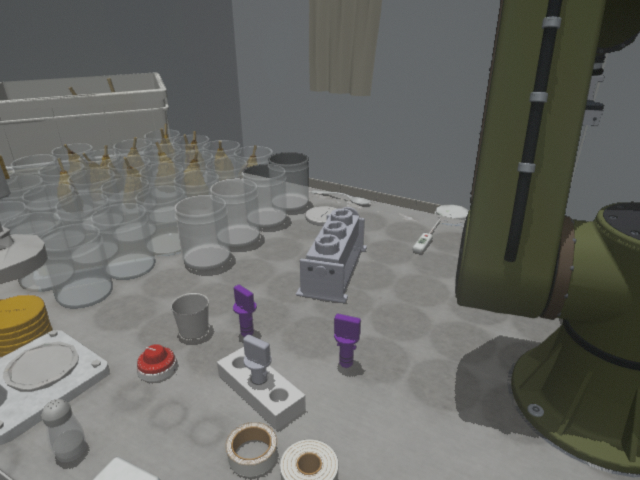

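Top view: the valve is at about (183,276) in the white rack, and the manifold mouths are near (326,248), (354,241) and (385,233), with the inlet at the right. Purple look-alikes stand at (232,230) and (239,317). The side view shows the same, with the valve at about (257,355). I'll enlarge both.

```bash
python3 - <<'E'
import cv2,numpy as np
t=cv2.imread("pics/top0.png"); s=cv2.imread("pics/side0.png")
a=cv2.resize(t[225:325,150:250],None,fx=4,fy=4,interpolation=3)
b=cv2.resize(s[320:420,210:310],None,fx=4,fy=4,interpolation=3)
cv2.imwrite("pics/c1.png",np.hstack([a,b]))
a=cv2.resize(t[200:290,290:430],None,fx=4,fy=4,interpolation=3)
cv2.imwrite("pics/c2.png",cv2.resize(t[200:290,290:430],None,fx=5.5,fy=5.5,interpolation=3))
E
```

```text
(no output)
```

View pics/c1.png

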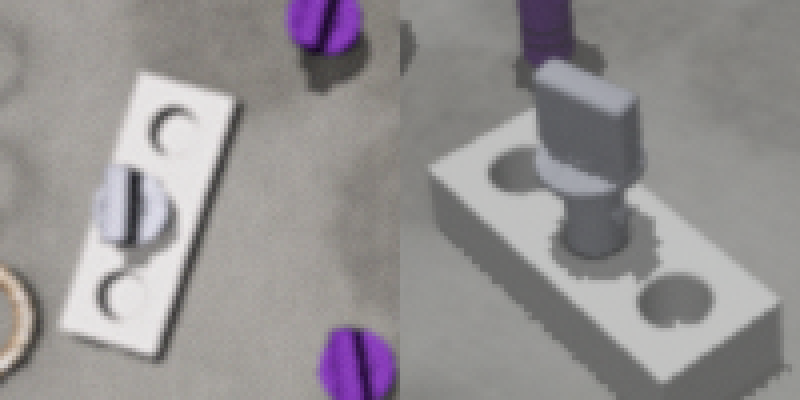

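View pics/c2.png

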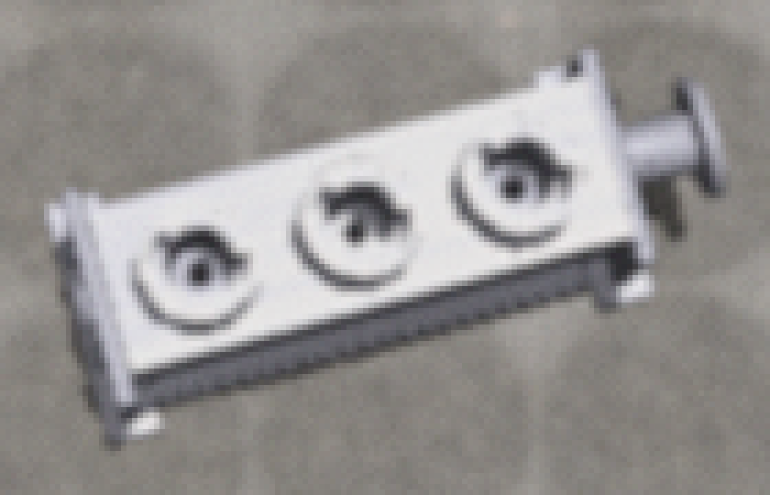

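Left crop: the wing top is centred at about (116,206), full-picture (178.6,276.1), and the wing runs along image vertical. Right crop: the wing top centre is at about (188,85), full (256.6,340.9). In the second crop the three bosses sit near (200,262), (358,222) and (517,183). I'll compute positions and draw the projected model to check them.

```bash
cat >h.py <<'E'
from cell import manip
import numpy as np,cv2
from scipy.spatial.transform import Rotation as R
P={n:manip.camera_params(n) for n in("side","top")}
def cam(n):
    p=P[n];return R.from_euler('xyz',p['attitude']).as_matrix(),p['origin'],240/np.tan(np.radians(p['fovy']/2)),np.array([p['cx'],p['cy']])
def proj(n,X):
    M,o,f,c=cam(n);q=(np.atleast_2d(X)-o)@M;return q[:,:2]/q[:,2:]*f+c
def hit(n,uv,z):
    M,o,f,c=cam(n);d=M@np.r_[(np.array(uv)-c)/f,1];return o+d*(z-o[2])/d[2]
def circ(x,y,z,r):
    a=np.linspace(0,2*np.pi,60);return np.c_[x+r*np.cos(a),y+r*np.sin(a),0*a+z]
E
python3 - <<'E'
from h import *
print("valve",hit("top",(178.6,276.1),103),hit("side",(256.6,340.9),103))
L=np.array([hit("top",((u+.5)/5.5-.5+290,(v+.5)/5.5-.5+200),109.2) for u,v in((200,262),(358,222),(517,183))])
print(L); d=(L[0]-L[2]); print(np.linalg.norm(d)); yaw=np.arctan2(-d[0],d[1]);print("yaw",yaw); c=L.mean(0)
out=[]
for n,(x0,y0,w,h),k in(("top",(290,205,140,80),5.5),("side",(290,195,90,65),6)):
    I=cv2.imread(f"pics/{n}0.png")[y0:y0+h,x0:x0+w]
    I=cv2.resize(I,None,fx=k,fy=k,interpolation=3)
    def dr(X,col):cv2.polylines(I,[np.int32((proj(n,X)-[x0,y0]+.5)*k)],False,col,1)
    for i in(-1,0,1):
        p=c[:2]+65*i*np.array([-np.sin(yaw),np.cos(yaw)])
        dr(circ(*p,109.2,24.5),(0,0,255));dr(circ(*p,109.2,13.25),(0,200,0))
        a=yaw+np.pi/3;e=16*np.array([np.cos(a),np.sin(a)]);dr([[*(p+e),109.2],[*(p-e),109.2]],(255,0,0))
    cv2.imwrite(f"pics/o_{n}.png",I); out.append(I)
w=max(i.shape[1] for i in out)
J=np.vstack([cv2.copyMakeBorder(i,0,0,0,w-i.shape[1],0) for i in out]);cv2.imwrite("pics/o.png",cv2.resize(J,None,fx=min(1,600/J.shape[0]),fy=min(1,600/J.shape[0])));print(J.shape)
E
```

```text
valve [456.50968301 238.25332033 103.        ] [455.92656237 239.5124344  103.        ]
[[ 511.8110521   -75.54641204  109.2       ]
 [ 526.25149261 -136.77854799  109.2       ]
 [ 540.32743072 -198.52345697  109.2       ]]
126.23999932339686
yaw 0.22785675866074453
(830, 770, 3)
```

View pics/o.png

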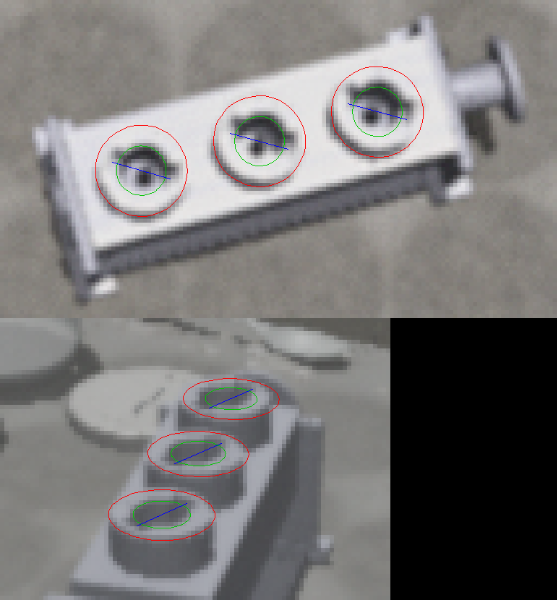

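The valve agrees between the two cameras to 1.3 mm, at about (456.2,238.9). The overlay of the mouths is a few mm too low in the top picture, and the fitted spacing is 126 mm instead of 130. I'll enlarge further with contrast.

```bash
python3 - <<'E'
from h import *
def crop(n,x0,y0,w,h,k,g):
    I=cv2.imread(f"pics/{n}0.png")[y0:y0+h,x0:x0+w].astype(float)
    lo,hi=I.min(),I.max(); I=np.uint8(255*((I-lo)/(hi-lo))**g)
    I=cv2.resize(I,None,fx=k,fy=k,interpolation=cv2.INTER_CUBIC)
    for x in range(0,w,10): cv2.line(I,(int((x+.5)*k),0),(int((x+.5)*k),6),(0,0,255),1);cv2.putText(I,str(x+x0),(int((x+.5)*k),16),0,.35,(0,0,255))
    for y in range(0,h,10): cv2.line(I,(0,int((y+.5)*k)),(6,int((y+.5)*k)),(0,0,255),1);cv2.putText(I,str(y+y0),(8,int((y+.5)*k)),0,.35,(0,0,255))
    return I
a=crop("top",310,215,90,45,8.8,1.6);b=crop("side",300,202,130,32,6,1)
b=crop("side",310,203,60,52,3.8,1)
w=a.shape[1]
cv2.imwrite("pics/z.png",np.vstack([a,cv2.copyMakeBorder(b,0,0,0,w-b.shape[1],0)]))
E
```

```text
(no output)
```

View pics/z.png

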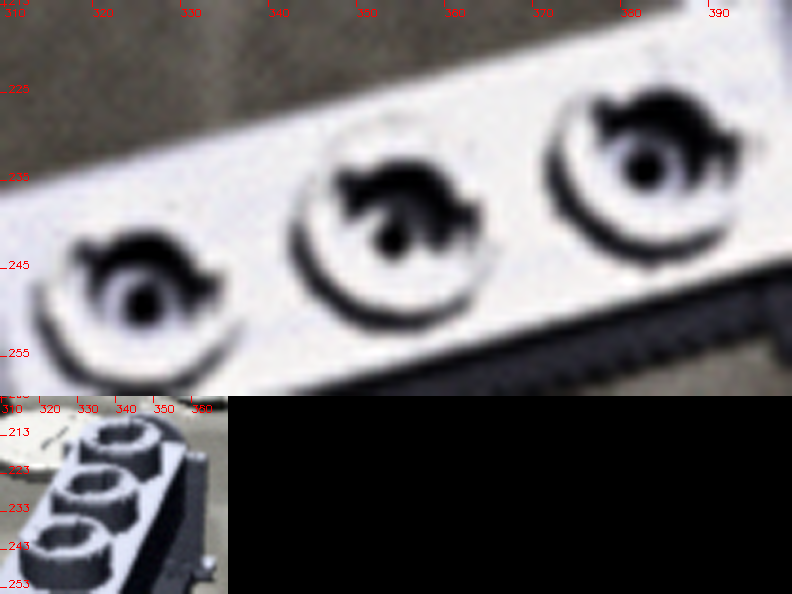

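The slot tips in the top crop give mouth centres of about (150,265), (409,196) and (666,124). Side crop bore centres: full-picture (327.7,240.4), (335.6,225.4), (341.6,212.5). The middle bore shows no bright ring, unlike the other two. I'll check the numbers and plan the grasp.

```bash
python3 - <<'E'
from h import *
L=np.array([hit("top",(310+u/8.8-.5,215+v/8.8-.5),109.2) for u,v in((150,265),(409,196),(666,124))])
S=np.array([hit("side",p,109.2) for p in((327.7,240.4),(335.6,225.4),(341.6,212.5))])
for A in(L,S):
    d=A[0]-A[2];print(A.round(1).tolist(),np.linalg.norm(d),"yaw",np.arctan2(-d[0],d[1]),A.mean(0))
# wing axis from top crop: top-face ends
a=hit("top",(150+116/4,225+167/4),103);b=hit("top",(150+116/4,225+245/4),103);print("wing",a-b,np.arctan2(*(a-b)[[1,0]]),np.linalg.norm(a-b))
a=hit("side",(210+(560-400+535-400)/8,320+65/4),103);b=hit("side",(210+(640+618-800)/8,320+104/4),103);print("wing side",a,b,np.arctan2(*(b-a)[[1,0]]))
s=manip.read_state();M=R.from_euler('xyz',s['eef_rot']).as_matrix();print(M.round(3))
print("to valve tool cm",M.T@(np.array([456.2,238.9,180])-s['eef_pos'])/10)
E
```

```text
[[517.4, -76.9, 109.2], [533.0, -139.7, 109.2], [549.4, -202.2, 109.2]] 129.33095815961465 yaw 0.2506100508329461 [ 533.27825238 -139.59734302  109.2       ]
[[508.7, -72.3, 109.2], [526.2, -138.7, 109.2], [544.5, -201.6, 109.2]] 134.27377838215608 yaw 0.2704457464160984 [ 526.46692269 -137.52803294  109.2       ]
wing [41.42597975  0.65415228  0.        ] 0.015789558165655623 41.43114424374948
wing side [474.69265953 238.12873242 103.        ] [435.91101133 241.00128836 103.        ] 3.0676576867775887
[[ 0.962  0.273 -0.   ]
 [ 0.273 -0.962  0.001]
 [ 0.    -0.001 -1.   ]]
to valve tool cm [ 50.41663388 -65.48549079   1.84235421]
```

The valve is at (456,239) with its wing yaw about 0, and the manifold is near (532,-139) with yaw about 0.255. Moving above the valve.

```bash
python3 -m creep '[[0,[50.4,-65.5,1.8],3.4],[0,[50.4,-65.5,1.8],3.4],[0,[50.4,-65.5,1.8],3.4],[0,[50.4,-65.5,1.8],3.4],[0,[50.4,-65.5,1.8],3.4],[0,[50.4,-65.5,1.8],3.4],[0,[50.4,-65.5,1.8],3.4],[0,[50.4,-65.5,1.8],3.4],[0,[50.4,-65.5,1.8],3.4],[0,[50.4,-65.5,1.8],3.4],[0,[50.4,-65.5,1.8],3.4],[0,[50.4,-65.5,1.8],3.4]]' 20
cat >>h.py <<'E'
def go(x,y,z,yaw):
    s=manip.read_state();M=R.from_euler('xyz',s['eef_rot']).as_matrix()
    d=(yaw-s['eef_rot'][2]+np.pi)%(2*np.pi)-np.pi
    print("clock",s['clock'],"pos",s['eef_pos'].round(1),"rot",s['eef_rot'].round(3),"j6",s['joints'][5].round(2),"F",s['wrist_force'].round(1),"gap",s['finger_gap'])
    print("shift cm",(M.T@(np.array([x,y,z])-s['eef_pos'])/10).round(2),"roll",round(-np.degrees(d)/5,2))
E
python3 -c "
from h import *
go(456.2,238.9,180,-.03)"
```

```text
clock: 1.3
eef_pos: [372.4, 30.5, 185.3]
eef_rot: [3.142, -0.001, -0.02]
wrist_force: [0.6, -1.3, 0.7]
finger_gap: 47.0
finger_force: 0.0
clock 1.3 pos [372.4  30.5 185.3] rot [ 3.142e+00 -1.000e-03 -2.000e-02] j6 1.57 F [ 0.6 -1.3  0.7] gap 47.024947671993026
shift cm [  7.97 -21.     0.53] roll 0.12
```

```bash
python3 -m creep '[[0,[8.0,-21.0,0.5],0.1],[0,[8.0,-21.0,0.5],0.1],[0,[8.0,-21.0,0.5],0.1],[0,[8.0,-21.0,0.5],0.1],[0,[8.0,-21.0,0.5],0.1],[0,[8.0,-21.0,0.5],0.1],[0,[8.0,-21.0,0.5],0.1]]'
python3 - <<'E'
from h import *
go(456.2,238.9,86,-.03)
t=manip.camera("top");s=manip.camera("side")
a=cv2.resize(t[235:325,130:220],None,fx=4.4,fy=4.4,interpolation=3);b=cv2.resize(s[250:400,190:340],None,fx=2.64,fy=2.64,interpolation=3)
cv2.imwrite("pics/g1.png",np.hstack([a,b])[:,:,::-1])
E
```

```text
clock: 2.0
eef_pos: [456.0, 236.5, 179.6]
eef_rot: [3.141, 0.001, -0.028]
wrist_force: [-0.2, -0.1, 0.7]
finger_gap: 46.9
finger_force: 0.0
clock 2.0 pos [456.  236.5 179.6] rot [ 3.141e+00  1.000e-03 -2.800e-02] j6 2.01 F [-0.2 -0.1  0.7] gap 46.878979657940725
shift cm [ 0.02 -0.25  9.36] roll 0.02
```

View pics/g1.png

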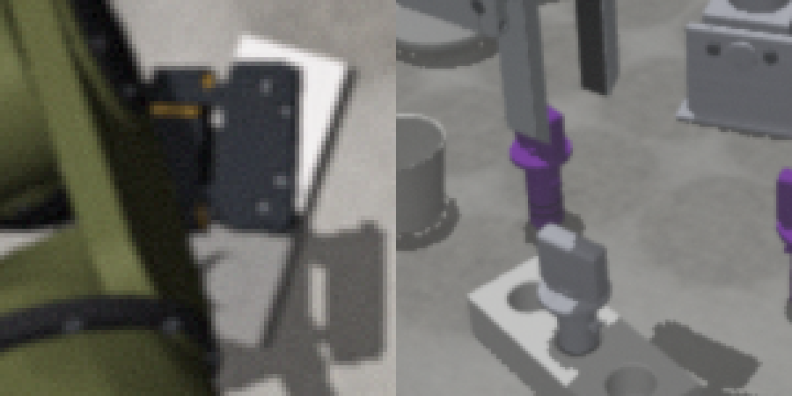

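The fingers straddle the wing line in the side view and the valve is undisturbed. Going down.

```bash
python3 -m creep '[[0,[0,0,4],0],[0,[0,0,6],0],[0,[0,0,7],0],[0,[0,0,7],0]]'
python3 -c "
from h import *
go(456.2,238.9,86,-.03)"
```

```text
clock: 2.5
eef_pos: [456.1, 235.8, 109.8]
eef_rot: [3.141, 0.001, -0.03]
wrist_force: [0.3, -0.3, 0.3]
finger_gap: 47.2
finger_force: 0.0
clock 2.5 pos [456.1 235.8 109.8] rot [ 3.141e+00  1.000e-03 -3.000e-02] j6 2.01 F [ 0.3 -0.3  0.3] gap 47.237650744859494
shift cm [-0.   -0.31  2.38] roll 0.01
```

Gripping lightly; the wing self-aligns between the pads.

```bash
python3 -m creep '[[0,[0,-0.3,1.5],0],[0,[0,-0.3,2.4],0],[0,[0,-0.3,2.4],0],[-1,[0,-0.3,2.4],0],[-1,[0,-0.3,2.4],0],[-1,[0,-0.3,2.4],0],[-1,[0,-0.3,2.4],0],[-1,[0,-0.3,2.4],0],[-1,[0,-0.3,2.4],0]]' 12
python3 -c "
from h import *
go(456.2,238.9,86,-.03)"
```

```text
clock: 3.4
eef_pos: [456.7, 239.6, 86.4]
eef_rot: [-3.142, -0.0, -0.029]
wrist_force: [-0.1, -0.7, 1.5]
finger_gap: 13.7
finger_force: 12.0
clock 3.4 pos [456.7 239.6  86.4] rot [-3.142 -0.    -0.029] j6 2.01 F [-0.1 -0.7  1.5] gap 13.738642804097838
shift cm [-0.04  0.07  0.04] roll 0.02
```

```bash
python3 -m creep '[[-1,[0,0,0],0],[-1,[0,0,0],0],[-1,[0,0,-2],0],[-1,[0,0,-5],0],[-1,[0,0,-10],0],[-1,[0,0,-14.5],0],[-1,[0,0,-14.5],0],[-1,[0,0,-14.5],0]]' 45
python3 -c "
from h import *
go(533,-139.6,225,1.302)"
```

```text
clock: 4.2
eef_pos: [456.4, 239.6, 230.9]
eef_rot: [-3.141, -0.0, -0.029]
wrist_force: [-0.2, -0.3, -3.5]
finger_gap: 13.8
finger_force: 44.9
clock 4.2 pos [456.4 239.6 230.9] rot [-3.141 -0.    -0.029] j6 2.01 F [-0.2 -0.3 -3.5] gap 13.81686872460775
shift cm [ 8.74 37.69  0.58] roll -15.25
```

```bash
python3 -m creep '[[-1,[8.7,37.7,0.5],-15.3],[-1,[8.7,37.7,0.5],-15.3],[-1,[8.7,37.7,0.5],-15.3],[-1,[8.7,37.7,0.5],-15.3],[-1,[8.7,37.7,0.5],-15.3],[-1,[8.7,37.7,0.5],-15.3],[-1,[8.7,37.7,0.5],-15.3],[-1,[8.7,37.7,0.5],-15.3],[-1,[8.7,37.7,0.5],-15.3],[-1,[8.7,37.7,0.5],-15.3],[-1,[8.7,37.7,0.5],-15.3],[-1,[8.7,37.7,0.5],-15.3]]'
python3 - <<'E'
from h import *
go(533,-139.6,200,1.302)
t=manip.camera("top");s=manip.camera("side")
a=cv2.resize(t[200:290,290:430],None,fx=3.5,fy=3.5,interpolation=3);b=cv2.resize(s[150:260,270:400],None,fx=4.2,fy=4.2,interpolation=3)
b=cv2.resize(s[150:255,285:395],None,fx=5.5,fy=5.5,interpolation=3)
cv2.imwrite("pics/m_side.png",b[:,:,::-1]);cv2.imwrite("pics/m_full.png",s[:,:,::-1]);cv2.imwrite("pics/m_top.png",t[:,:,::-1])
E
```

```text
clock: 5.4
eef_pos: [532.2, -139.2, 224.7]
eef_rot: [-3.139, -0.0, 1.303]
wrist_force: [0.2, -0.5, -2.2]
finger_gap: 13.4
finger_force: 44.9
clock 5.4 pos [ 532.2 -139.2  224.7] rot [-3.139 -0.     1.303] j6 -0.06 F [ 0.2 -0.5 -2.2] gap 13.394600251023059
shift cm [-0.01  0.09  2.47] roll 0.02
```

View pics/m_side.png

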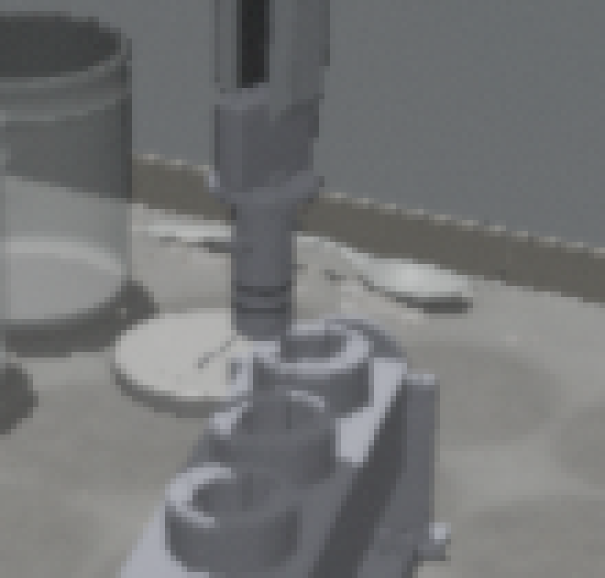

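The side crop shows the valve spigot spanning u 232–295 (centre 263.5), its foot at v≈340, and the middle boss spanning 213–333 (centre 273). I'll compare these with projections of the known axis.

```bash
python3 - <<'E'
from h import *
x,y=532.2,-139.2
f=lambda p:(proj("side",p)-[285,150]+.5)*5.5
print("axis at foot, mouth:",f([[x,y,144.3],[x,y,160],[x,y,109.2]]))
for dx,dy in((0,0),(5,0),(0,5)):
    q=f(circ(x+dx,y+dy,109.2,24.5));q2=f(circ(x+dx,y+dy,100,24.5));print(dx,dy,q.min(0),q.max(0),q2.min(0)[0],q2.max(0)[0])
q=f(circ(x,y,144.3,9.5));print(q.min(0),q.max(0)); q=f(circ(x,y,160,12));print(q.min(0),q.max(0))
E
```

```text
axis at foot, mouth: [[269.00950753 330.54713927]
 [269.53068573 292.56558532]
 [267.87179616 413.45936818]]
0 0 [204.23673748 385.50502802] [331.59710492 442.57539161] 204.21518149419444 331.0335592428421
5 0 [192.94676471 382.75929444] [320.02856778 439.58955135] 192.97316159106555 319.51533822698
0 5 [197.8278345  390.38721632] [325.65459714 447.88141555] 197.8335522750487 325.11435691211807
[243.92903331 320.06544624] [294.11490512 341.1920526 ]
[237.61308123 279.64900509] [301.48281219 305.74194155]
```

The camera bias seen on the valve, together with the plate edges, puts the middle mouth near (528,-140). The slot-tip reading is biased by the far wall. Moving there and lowering the foot to just above the rim.

```bash
python3 -c "
from h import *
go(528,-139.8,193,1.302)"; python3 -m creep '[[-1,[-0.2,0.4,1.6],0],[-1,[-0.2,0.4,3.2],0],[-1,[-0.2,0.4,3.2],0],[-1,[-0.2,0.4,3.2],0],[-1,[-0.2,0.4,3.2],0]]'
python3 - <<'E'
from h import *
go(528,-139.8,189,1.302)
t=manip.camera("top");s=manip.camera("side")
b=cv2.resize(s[190:255,300:370],None,fx=6,fy=6,interpolation=3)
a=cv2.resize(t[205:275,300:410],None,fx=3.4,fy=3.4,interpolation=3);a=cv2.copyMakeBorder(a,0,b.shape[0]-a.shape[0],0,0,0)
cv2.imwrite("pics/n.png",np.hstack([a,b])[:,:,::-1])
E
```

```text
clock 5.5 pos [ 532.5 -139.   225.5] rot [-3.14  -0.     1.305] j6 -0.06 F [-0.2  0.3 -2.3] gap 13.455711190388667
shift cm [-0.19 -0.41  3.25] roll 0.03
clock: 6.0
eef_pos: [536.4, -142.6, 195.2]
eef_rot: [3.14, 0.0, 1.306]
wrist_force: [-0.4, 0.9, -2.5]
finger_gap: 13.9
finger_force: 44.9
clock 6.0 pos [ 536.4 -142.6  195.2] rot [3.14  0.    1.306] j6 -0.06 F [-0.4  0.9 -2.5] gap 13.923700313600309
shift cm [ 0.05 -0.88  0.61] roll 0.05
```

View pics/n.png

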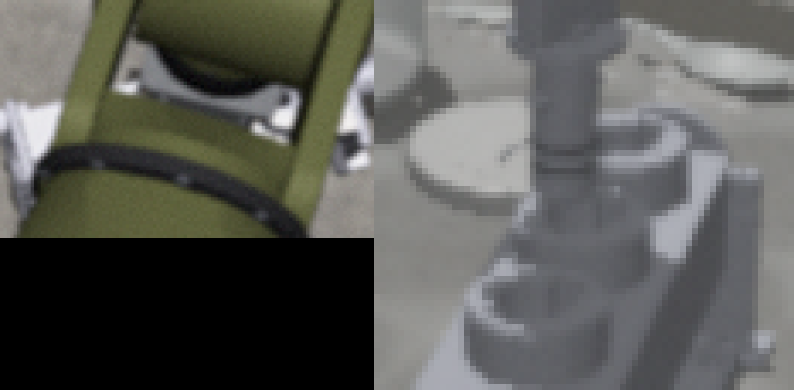

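The top view is covered by the arm. In the side crop the valve is centred at u≈564 and the middle boss at 581: I typed ty with the wrong sign. The remaining offset again gives x≈528. Correcting.

```bash
python3 -m creep '[[-1,[0,-0.9,0],0],[-1,[0,-0.9,0],0],[-1,[0,-0.9,0.2],0],[-1,[0,-0.9,0.3],0],[-1,[0,-0.9,0.4],0],[-1,[0,-0.9,0.4],0]]'
python3 -c "
from h import *
go(528,-139.8,185,1.302)"
```

```text
clock: 6.7
eef_pos: [527.3, -140.4, 189.9]
eef_rot: [-3.141, -0.0, 1.307]
wrist_force: [-0.1, -0.3, -2.8]
finger_gap: 13.5
finger_force: 44.9
clock 6.7 pos [ 527.3 -140.4  189.9] rot [-3.141 -0.     1.307] j6 -0.06 F [-0.1 -0.3 -2.8] gap 13.537572574791854
shift cm [0.08 0.05 0.49] roll 0.05
```

```bash
python3 -m creep '[[-1,[0.05,0.05,0.1],0],[-1,[0.05,0.05,0.2],0],[-1,[0.05,0.05,0.3],0],[-1,[0.05,0.05,0.3],0]]'
python3 -c "
from h import *
go(528,-139.8,182,1.302)"
```

```text
clock: 7.1
eef_pos: [527.9, -140.0, 187.0]
eef_rot: [-3.141, -0.0, 1.306]
wrist_force: [-0.3, 0.0, -2.6]
finger_gap: 13.6
finger_force: 44.9
clock 7.1 pos [ 527.9 -140.   187. ] rot [-3.141 -0.     1.306] j6 -0.06 F [-0.3  0.  -2.6] gap 13.636357034319392
shift cm [0.02 0.01 0.5 ] roll 0.05
```

Foot is about 2.5 mm into the mouth with no contact. Continuing gently.

```bash
python3 -m creep '[[-1,[0,0,0.1],0],[-1,[0,0,0.2],0],[-1,[0,0,0.3],0],[-1,[0,0,0.3],0]]'; python3 -m creep '[[-1,[0,0,0.1],0],[-1,[0,0,0.2],0],[-1,[0,0,0.3],0],[-1,[0,0,0.3],0]]'
```

```text
clock: 7.5
eef_pos: [527.9, -140.0, 184.0]
eef_rot: [-3.141, -0.0, 1.307]
wrist_force: [0.4, -0.5, -2.7]
finger_gap: 13.6
finger_force: 44.9
clock: 7.9
eef_pos: [527.9, -140.0, 181.0]
eef_rot: [-3.141, -0.0, 1.307]
wrist_force: [0.2, 0.2, -1.6]
finger_gap: 13.3
finger_force: 44.9
```

```bash
python3 -m creep '[[-1,[0,0,0.3],0],[-1,[0,0,0.6],0],[-1,[0,0,0.9],0],[-1,[0,0,1.0],0],[-1,[0,0,1.0],0]]'; python3 -m creep '[[-1,[0,0,0.3],0],[-1,[0,0,0.6],0],[-1,[0,0,0.9],0],[-1,[0,0,1.2],0],[-1,[0,0,1.5],0],[-1,[0,0,1.5],0]]'
```

```text
clock: 8.4
eef_pos: [527.9, -140.0, 170.9]
eef_rot: [-3.141, -0.0, 1.307]
wrist_force: [-0.1, 0.0, -2.4]
finger_gap: 13.3
finger_force: 44.9
clock: 9.0
eef_pos: [527.8, -140.0, 155.7]
eef_rot: [-3.141, -0.0, 1.307]
wrist_force: [-1.2, -0.7, -3.5]
finger_gap: 13.5
finger_force: 44.9
```

Now past the lug level, in 1.5 mm steps.

```bash
for i in 1 2 3; do python3 -m creep '[[-1,[0,0,0.1],0],[-1,[0,0,0.15],0],[-1,[0,0,0.15],0]]' | egrep 'pos|wrist'; done
```

```text
eef_pos: [528.0, -140.0, 154.7]
wrist_force: [-0.4, -0.8, -3.2]
eef_pos: [527.9, -140.0, 153.1]
wrist_force: [-0.4, -0.8, -2.1]
eef_pos: [527.9, -140.0, 151.6]
wrist_force: [0.5, -0.5, -2.5]
```

```bash
for i in 1 2 3; do python3 -m creep '[[-1,[0,0,0.1],0],[-1,[0,0,0.1],0],[-1,[0,0,0.1],0]]' | egrep 'pos|wrist'; done
```

```text
eef_pos: [528.0, -140.0, 150.7]
wrist_force: [-0.3, -0.7, -2.7]
eef_pos: [527.9, -140.0, 149.7]
wrist_force: [0.3, 0.0, -3.0]
eef_pos: [527.9, -140.0, 148.6]
wrist_force: [0.7, -0.4, -2.4]
```

```bash
for i in 1 2 3; do python3 -m creep '[[-1,[0,0,0.1],0],[-1,[0,0,0.1],0],[-1,[0,0,0.1],0]]' | egrep 'pos|wrist'; done
```

```text
eef_pos: [527.9, -140.0, 147.6]
wrist_force: [0.2, -1.1, -2.7]
eef_pos: [527.9, -140.0, 146.6]
wrist_force: [-1.3, 0.5, -3.2]
eef_pos: [527.9, -140.0, 145.6]
wrist_force: [1.1, -1.0, -2.3]
```

No ring at the 6 mm level, so the middle bore looks clear. Feeling for the seat.

```bash
for i in 1 2 3 4; do python3 -m creep '[[-1,[0,0,0.1],0],[-1,[0,0,0.1],0],[-1,[0,0,0.1],0]]' | egrep 'pos|wrist'; done
```

```text
eef_pos: [527.9, -140.0, 144.6]
wrist_force: [-0.3, -0.6, -1.3]
eef_pos: [527.9, -140.0, 143.6]
wrist_force: [-0.6, -0.8, -3.1]
eef_pos: [527.9, -140.0, 142.6]
wrist_force: [-0.1, 0.2, -2.8]
eef_pos: [528.2, -140.1, 142.1]
wrist_force: [-0.8, -0.4, 2.7]
```

Contact at the expected depth of the free seat (TCP ≈142.2). Pressing towards 6 mm.

```bash
python3 -m creep '[[-1,[0,0,0.1],0],[-1,[0,0,0.2],0],[-1,[0,0,0.2],0]]' | egrep 'pos|wrist'; for i in 1 2; do python3 -m creep '[[-1,[0,0,0.1],0],[-1,[0,0,0.15],0],[-1,[0,0,0.15],0]]' | egrep 'pos|wrist'; done
```

```text
eef_pos: [528.2, -140.1, 140.0]
wrist_force: [-0.2, -0.2, 5.5]
eef_pos: [528.3, -140.1, 138.7]
wrist_force: [-1.0, -0.1, 7.8]
eef_pos: [528.4, -140.2, 137.5]
wrist_force: [-2.5, -0.9, 9.7]
```

```bash
python3 -m creep '[[-1,[0,0,0.1],0],[-1,[0,0,0.12],0],[-1,[0,0,0.12],0]]' | egrep 'pos|wrist'; python3 -m creep '[[-1,[0,0,0],1],[-1,[0,0,0],2],[-1,[0,0,0],3],[-1,[0,0,0],3]]'; python3 -c "
from h import *
print(manip.read_state()['moment'])"
```

```text
eef_pos: [528.5, -140.2, 136.5]
wrist_force: [-0.8, -0.1, 12.0]
clock: 14.5
eef_pos: [528.6, -140.2, 136.6]
eef_rot: [3.139, -0.001, 1.042]
wrist_force: [-0.7, 1.4, 10.7]
finger_gap: 13.4
finger_force: 45.0
[ 0.07059563  0.27346366 -0.01030064]
```

Turning freely under the lip.

```bash
for i in 1 2; do python3 -m creep '[[-1,[0,0,0],1],[-1,[0,0,0],2],[-1,[0,0,0],3],[-1,[0,0,0],4],[-1,[0,0,0],4]]' | egrep 'pos|rot|wrist'; python3 -c "
from h import *
print(manip.read_state()['moment'])"; done
```

```text
eef_pos: [528.5, -140.2, 136.5]
eef_rot: [3.14, -0.001, 0.693]
wrist_force: [-1.5, 0.6, 11.7]
[ 0.08610981  0.23314484 -0.01541759]
eef_pos: [528.5, -140.1, 136.5]
eef_rot: [3.141, -0.002, 0.343]
wrist_force: [-0.8, 1.1, 11.6]
[0.27884931 0.2486743  0.0132578 ]
```

```bash
for i in 1 2 3; do python3 -m creep '[[-1,[0,0,0],0.5],[-1,[0,0,0],0.5],[-1,[0,0,0],0.5]]' | egrep 'pos|rot|wrist'; python3 -c "
from h import *
print(manip.read_state()['moment'])"; done
```

```text
eef_pos: [528.6, -140.1, 136.5]
eef_rot: [3.141, -0.002, 0.303]
wrist_force: [-1.4, 0.8, 10.8]
[0.26550987 0.23851687 0.04408909]
eef_pos: [528.5, -140.0, 136.5]
eef_rot: [3.141, -0.002, 0.259]
wrist_force: [-0.8, 0.8, 10.4]
[0.30550731 0.17327717 0.01932054]
eef_pos: [528.5, -140.0, 136.5]
eef_rot: [3.141, -0.002, 0.216]
wrist_force: [-0.7, 0.9, 11.4]
[0.393644   0.3025844  0.02847465]
```

```bash
for i in 1 2; do python3 -m creep '[[-1,[0,0,0],0.5],[-1,[0,0,0],0.5],[-1,[0,0,0],0.5]]' | egrep 'pos|rot|wrist|gap'; python3 -c "
from h import *
print(manip.read_state()['moment'])"; done
```

```text
eef_pos: [528.5, -140.0, 136.5]
eef_rot: [3.141, -0.002, 0.172]
wrist_force: [-1.5, 0.7, 11.6]
finger_gap: 13.4
[0.35000743 0.29308085 0.01288826]
eef_pos: [528.5, -139.9, 136.5]
eef_rot: [3.141, -0.002, 0.129]
wrist_force: [-0.0, 2.1, 11.3]
finger_gap: 13.3
[0.60186653 0.25264453 0.06261428]
```

```bash
for i in 1 2; do python3 -m creep '[[-1,[0,0,0],0.3],[-1,[0,0,0],0.3],[-1,[0,0,0],0.3]]' | egrep 'pos|rot|wrist|gap'; python3 -c "
from h import *
print(manip.read_state()['moment'])"; done
```

```text
eef_pos: [528.6, -139.7, 136.5]
eef_rot: [3.142, -0.002, 0.102]
wrist_force: [-1.0, 3.2, 11.5]
finger_gap: 13.4
[0.80871321 0.18139767 0.11118005]
eef_pos: [528.6, -139.6, 136.5]
eef_rot: [-3.141, -0.002, 0.076]
wrist_force: [-0.3, 3.4, 10.9]
finger_gap: 13.5
[0.88599063 0.11772147 0.23496391]
```

Mz is rising, so the stop is reached. I'll back off slightly and relax the push.

```bash
python3 -m creep '[[-1,[0,0,0],-0.5],[-1,[0,0,-0.1],-0.5],[-1,[0,0,-0.2],-0.5],[-1,[0,0,-0.3],-0.5],[-1,[0,0,-0.38],-0.5],[-1,[0,0,-0.38],-0.5]]' | egrep 'pos|rot|wrist'; python3 -c "
from h import *
print(manip.read_state()['moment'])";python3 -m creep '[[-1,[0,0,-0.05],0],[-1,[0,0,-0.1],0],[-1,[0,0,-0.1],0]]' | egrep 'pos|rot|wrist'
```

```text
eef_pos: [528.3, -139.7, 139.7]
eef_rot: [-3.141, -0.001, 0.12]
wrist_force: [-0.8, 2.9, 4.9]
[ 0.61266031  0.05041075 -0.01143041]
eef_pos: [528.1, -139.8, 140.4]
eef_rot: [-3.141, -0.0, 0.12]
wrist_force: [1.1, 2.6, 4.9]
```

```bash
for i in 1 2; do python3 -m creep '[[-1,[0,0,-0.03],0],[-1,[0,0,-0.06],0],[-1,[0,0,-0.06],0]]' | egrep 'pos|rot|wrist'; python3 -c "
from h import *
print(manip.read_state()['moment'])";done
```

```text
eef_pos: [527.9, -139.9, 140.6]
eef_rot: [-3.141, 0.0, 0.12]
wrist_force: [1.8, 2.3, 0.6]
[ 0.78653646 -0.5284862   0.02867379]
eef_pos: [527.8, -139.8, 140.7]
eef_rot: [-3.141, 0.001, 0.12]
wrist_force: [5.7, 1.7, -6.8]
[ 0.72289348 -1.00525684  0.04145008]
```

The valve is held against lifting at 1.7 mm below rest, so it is in the notch. Releasing and retreating.

```bash
python3 -m creep '[[-1,[0,0,0.06],0],[-1,[0,0,0.1],0],[-0.2,[0,0,0.1],0],[-0.2,[0,0,0.1],0],[-0.2,[0,0,0.1],0],[-0.2,[0,0,0.1],0]]' | egrep 'pos|rot|wrist|gap'; python3 -m creep '[[-0.2,[0,0,-1],0],[-0.2,[0,0,-3],0],[-0.2,[0,0,-7],0],[-0.2,[0,0,-11],0],[-0.2,[0,0,-15],0],[-0.2,[0,0,-15],0]]'
python3 -c "
from h import *
go(300,-350,290,.2)"
```

```text
eef_pos: [527.9, -140.2, 140.5]
eef_rot: [3.141, 0.0, 0.12]
wrist_force: [0.1, 0.7, -0.1]
finger_gap: 36.9
clock: 20.3
eef_pos: [529.1, -140.5, 296.8]
eef_rot: [3.138, -0.008, 0.12]
wrist_force: [-0.4, 0.4, -1.0]
finger_gap: 37.6
finger_force: 0.0
clock 20.3 pos [ 529.1 -140.5  296.8] rot [ 3.138 -0.008  0.12 ] j6 1.12 F [-0.4  0.4 -1. ] gap 37.63091222670943
shift cm [-25.26  18.07   0.55] roll -0.92
```

Moving the arm clear and taking the final look.

```bash
python3 -m creep '[[0,[-22,20,0],0],[0,[-22,20,0],0],[0,[-22,20,0],0],[0,[-22,20,0],0],[0,[-22,20,0],0],[0,[-22,20,0],0],[0,[-22,20,0],0],[0,[-22,20,0],0],[0,[-22,20,0],0],[0,[-22,20,0],0]]' | egrep 'pos|clock'
python3 - <<'E'
from h import *
t=manip.camera("top");s=manip.camera("side")
a=cv2.resize(t[195:275,300:400],None,fx=4,fy=4,interpolation=3);b=cv2.resize(s[180:260,290:390],None,fx=4,fy=4,interpolation=3)
cv2.imwrite("pics/f.png",np.hstack([a,b])[:,:,::-1])
E
```

```text
clock: 21.3
eef_pos: [334.2, -364.0, 290.6]
```

View pics/f.png

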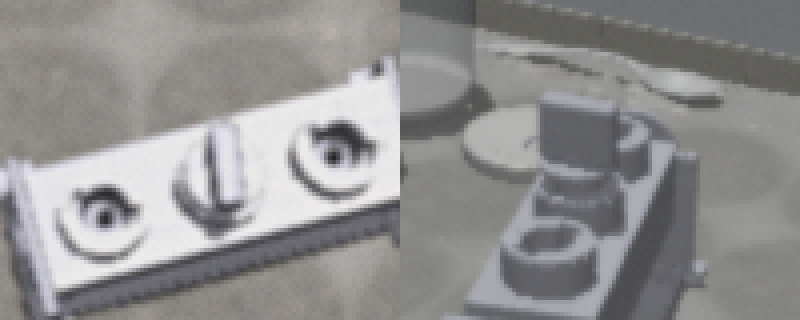

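The valve sits in the middle mouth with its collar just above the boss. The wing runs from about (225,125) to (232,208) in the left crop, so it looks a few degrees short of perpendicular to the row. I'll measure both angles.

```bash
python3 - <<'E'
from h import *
t=manip.camera("top"); cv2.imwrite("pics/ft.png",t[:,:,::-1])
g=cv2.cvtColor(t,cv2.COLOR_RGB2GRAY)
# lines with LSD on upscaled crop, reported as world yaw at given heights
x0,y0=295,200;k=4
C=cv2.resize(g[y0:285,x0:425],None,fx=k,fy=k,interpolation=cv2.INTER_CUBIC)
for l in cv2.createLineSegmentDetector().detect(C)[0][:,0]:
    a,b=[(np.array(p)+.5)/k-.5+[x0,y0] for p in(l[:2],l[2:])]
    n=np.hypot(*(a-b))
    mid=(a+b)/2; wing=np.hypot(*(mid-[355,236]))<13
    if n>(9 if wing else 25):
        z=142 if wing else 95
        A,B=hit("top",a,z),hit("top",b,z);d=B-A;ang=np.arctan2(d[1],d[0])
        if not wing: ang+=np.pi/2
        print("wing" if wing else "body",a.round(1),b.round(1),round(n,1),"yaw",round((ang+np.pi/2)%np.pi-np.pi/2,3))
E
```

```text
body [313.  267.4] [405.2 242.3] 95.5 yaw 0.249
wing [350.5 236.1] [350.8 227. ] 9.1 yaw -0.054
wing [352.8 227.3] [354.7 244.2] 17.0 yaw 0.088
wing [386.8 215.3] [308.3 236.8] 81.3 yaw -1.32
body [397.1 252.8] [342.4 268.5] 56.9 yaw 0.262
body [378.6 252. ] [344.9 261.1] 34.9 yaw 0.248
```

Manifold yaw is 0.25 and the wing is at about 0.10, which is within tolerance but with a slim margin. I'll re-grip at yaw 0.25 so the pads square the wing.

```bash
python3 -c "
from h import *
go(527.9,-140.1,200,.25)"; python3 -m creep '[[0,[22,-20,6],-1.5],[0,[22,-20,6],-1.5],[0,[22,-20,6],-1.5],[0,[22,-20,6],-1.5],[0,[22,-20,6],-1.5],[0,[22,-20,6],-1.5],[0,[22,-20,6],-1.5],[0,[22,-20,6],-1.5],[0,[22,-20,8],-1.5],[0,[22,-20,8],-1.5]]' | egrep 'pos|clock|rot'
python3 -c "
from h import *
go(527.9,-140.1,143,.25)"
```

```text
clock 21.45 pos [ 334.  -364.3  290.5] rot [ 3.142 -0.     0.121] j6 0.55 F [0.8 0.1 0.2] gap 46.79423611701006
shift cm [ 21.96 -19.91   9.05] roll -1.48
clock: 22.45
eef_pos: [526.7, -140.7, 209.0]
eef_rot: [-3.14, 0.002, 0.25]
clock 22.45 pos [ 526.7 -140.7  209. ] rot [-3.14e+00  2.00e-03  2.50e-01] j6 0.99 F [ 0.2 -0.4  0.5] gap 47.16191603049927
shift cm [ 0.15 -0.01  6.6 ] roll -0.0
```

```bash
python3 -m creep '[[0,[0.1,0,3],0],[0,[0.1,0,5],0],[0,[0.1,0,6.6],0],[0,[0.1,0,6.6],0],[-1,[0.1,0,6.6],0],[-1,[0.1,0,6.6],0],[-1,[0.1,0,6.6],0],[-1,[0.1,0,6.6],0],[-1,[0.1,0,6.6],0],[-1,[0.1,0,6.6],0]]' 20; python3 -c "
from h import *
print(manip.read_state()['moment'])"
```

```text
clock: 23.45
eef_pos: [529.2, -139.9, 144.9]
eef_rot: [3.141, -0.001, 0.251]
wrist_force: [-0.1, -0.5, 2.8]
finger_gap: 13.8
finger_force: 19.3
[-0.03707999 -0.086599   -0.07793853]
```

The wing is now square between the pads (gap 13.8). A quick lift test, then release.

```bash
python3 -m creep '[[-1,[0,0,-0.05],0],[-1,[0,0,-0.1],0],[-1,[0,0,-0.1],0]]' | egrep 'pos|wrist|gap'; python3 -m creep '[[-1,[0,0,0],0],[-1,[0,0,0],0],[-0.2,[0,0,0],0],[-0.2,[0,0,0],0],[-0.2,[0,0,0],0],[-0.2,[0,0,-3],0],[-0.2,[0,0,-7],0],[-0.2,[0,0,-11],0],[-0.2,[0,0,-14],0],[-0.2,[0,0,-14],0]]' | egrep 'pos|wrist|gap'
python3 -m creep '[[0,[-22,20,0],0],[0,[-22,20,0],0],[0,[-22,20,0],0],[0,[-22,20,0],0],[0,[-22,20,0],0],[0,[-22,20,0],0],[0,[-22,20,0],0],[0,[-22,20,0],0],[0,[-22,20,0],0],[0,[-22,20,0],0]]' | egrep 'pos|clock'
python3 - <<'E'
from h import *
t=manip.camera("top");g=cv2.cvtColor(t,cv2.COLOR_RGB2GRAY)
x0,y0=295,200;k=4
C=cv2.resize(g[y0:285,x0:425],None,fx=k,fy=k,interpolation=cv2.INTER_CUBIC)
for l in cv2.createLineSegmentDetector().detect(C)[0][:,0]:
    a,b=[(np.array(p)+.5)/k-.5+[x0,y0] for p in(l[:2],l[2:])]
    n=np.hypot(*(a-b))
    if np.hypot(*((a+b)/2-[355,236]))<13 and n>9:
        d=hit("top",b,142)-hit("top",a,142);print(a.round(1),b.round(1),n.round(1),round((np.arctan2(d[1],d[0])+np.pi/2)%np.pi-np.pi/2,3))
o=cv2.cvtColor(cv2.imread("pics/top0.png"),cv2.COLOR_BGR2GRAY)
D=cv2.absdiff(cv2.GaussianBlur(o,(5,5),0),cv2.GaussianBlur(g,(5,5),0))
for n,(u,v) in dict(cup=(215,193),therm=(445,302),timer=(171,202),lid=(447,180)).items(): print(n,D[v-12:v+12,u-12:u+12].mean().round(1))
E
```

```text
eef_pos: [529.0, -139.7, 145.1]
wrist_force: [4.2, -0.4, -5.3]
finger_gap: 13.8
eef_pos: [529.8, -140.1, 290.0]
wrist_force: [-0.1, -0.0, 0.5]
finger_gap: 37.8
clock: 25.75
eef_pos: [366.1, -387.1, 285.4]
[353.2 246.9] [349.6 229.5] 17.7 0.176
[352.1 227.1] [355.4 244.4] 17.7 0.161
cup 6.4
therm 8.5
timer 5.2
lid 6.9
```

The valve still resists lifting, the wing is within about 0.08 rad of straight across, and the bystanders are unmoved. Handing in.

```bash
python3 -c "
from cell import manip
print(manip.sign_off())"
```

```text
the job is handed in; nothing more can be done
None
```

The valve is locked in the middle station, the clear one, with its wing straight across the manifold to within about 0.1 rad by camera; it is let go and the job is handed in at about 26 s, with no verdict returned.

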